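# Set out a colourful maquette on its display board

## Robot

A 6-joint arm with a two-finger parallel gripper is mounted at the origin on the work surface. World frame = base frame: x ahead of the robot, y to its left, z up, the work surface at z = 0. Lengths are in m, angles in degrees, forces in N, time in s.
With the tool pointing down it reaches from about 0.4 to 0.825 m from the base axis. Payload 7 kg.
Tool frame: the origin (TCP) lies on the mounting face of the last link; the fingertips stand 178 mm ahead of it and the grasp point (between the pads) lies 159 mm ahead of it (ctrl.tip_extent is the distance from the TCP to the fingertips, in m); z points along the fingers, y is the direction in which the jaws open and shut (so a half turn about z gives the same grasp; the last joint's range is limited). The gripper opens to 88 mm and grips with 3 to 60 N. Pads are 19 mm wide; open, the fingers measure 130 mm over their backs; the gripper's body (78 mm by 193 mm) begins 47 mm behind the grasp point.
Start: joints at [88.184, 20.546, 0.682, 0, -70.136, -16.507], TCP at [0.212, 0.641, 0.405] pointing down, gripper open.
Joint ranges: [-176.03, 176.03], [-82.01, 121.73], [-58.28, 71.71], [-173.87, 95.51], [-174.79, -0.11], [-173.66, 173.66]. Speed limits (degrees/s): [136.94, 136.94, 172.46, 180, 180, 180].

## Interface

Orientations are given as [roll, pitch, yaw] about the fixed x, y, z axes, in that order (R = Rz(yaw) Ry(pitch) Rx(roll)).
In Python, from plant import ctrl gives the robot as it stands. The module is installed in compiled form; this text tells all that it offers.
- The arm moves only by the tool carry_out, never from a script. Its argument "moves" is text: rows parted by semicolons, each of 7 numbers parted by spaces: the finger opening in m, from 0 to 0.0876, then the shift along the tool's x, y, z in m, then the turn, a rotation vector about the tool's x, y, z in rad. A call has 1 to 20 rows; each row is the pose to reach, as a shift and turn from the pose commanded when the call began, along the tool's axes at that moment; what a row does not reach only later rows make up. A row lasts 1/10 s, in which the tool goes at most 50 mm and 8.59 degrees, less where a joint would pass 70% of its speed; a pose out of reach is approached as far as the arm can. A call with a gripper value outside its range is refused whole. The fingers move at their own pace and stop on an object; the grip force is fixed at half the most. Time passes only in rows, so rows that repeat a pose let the fingers close. It gives the time, the measured TCP pose, the force and the opening at its end, in the units of the state.
- ctrl.get_obs(): the state, without advancing time (a new reading comes with each control period).
- ctrl.snapshot(name): name is "side" or "top"; returns a dict with "image" (480x640x3 uint8, red, green, blue), "K" (3x3 intrinsics, pixels), "R" (3x3) and "t" (3): a world point X has camera coordinates R X + t. Camera axes: x right, y down, z forward; pixel columns grow to the right and rows downward; lengths in m; the calibration is good to about 2 mm. A picture is of the moment at which its call begins. There is no depth.
- ctrl.close_job(): hands the job in, once; it reports no verdict.
Trained networks look in a picture, given as the dict that the camera call returned (one of the last four; its "shot" number tells which), for a name from the list of things; names that differ only in an ending like _2 or _b are one class to them, and where a whole thing is asked for, a point or a joint stands for the part that bears it (a point fixed in the world has none). Each returns a list of dicts, best first, with "confidence" (0 to 1); they miss things now and then, are a little off and sometimes report something else, mostly with a low value. They report only what shows in the picture. A call takes as long as a camera call.
- ctrl.recognise(picture, label): "extent" ([left, top, right, bottom] in pixels, round what is visible of it).
- ctrl.trace(picture, label): "region" (480x640 bool, what is visible of it) and "extent" ([left, top, right, bottom] in pixels, round what is visible of it).
- ctrl.mark_of(picture, label): "at" ([row, column] in pixels: a listed point, or the origin of a listed thing).
The state is a dict: "clock": time; "joint_pos": joint angles; "qvel": joint speeds; "tau": joint torques, N m; "tool_pos": TCP position; "orientation": TCP orientation; "force": force on the tool from outside, world axes, zero at the start; "moment": the same for the moment, N m; "opening": finger opening in m.
Only numpy, scipy, OpenCV 4.12 (cv2) and the standard library are available. Lean on these libraries where they do the work, as an engineer would, in place of code of your own. Each camera call takes 0.05 s, during which the arm holds its last target.

## Task

Set out the maquette on the mint display board: stand the blue column in the middle of the yellow plinth and the red-ball finial centred on top of the column; stand the lavender arch on the board exactly midway between plinth and drum, in line with them, its opening running front to back; and stand the pink stepped screen on the board straight behind the striped drum (on the side away from the robot), its broad face square to the board and about a finger's width (some 20 mm) clear of the drum. Everything must end upright and released, with the white-ball finial and the orange-lidded paint pot left where they are.

Things in the scene. Friction and masses are not known exactly. Their poses are not given: they have to be found in the camera images.
- board: Mint-green display board, fixed, 180 x 320 x 8 mm, lying on the table at up to about 11 degrees from square. Origin at the centre of its underside; its top is 8 mm above that. Its x axis (short way) points away from the robot (= behind), its y axis (long way) to the robot's left, z up. The plinth and the drum are glued on it.
- plinth: Yellow square plinth, 70 x 70 mm, 20 mm high, glued to the board, axes parallel to the board's. Origin at the centre of its underside (on the board's top); its top is 20 mm above the origin. It stands at one end of the board, the drum at the other (which end varies), their centres 200 mm apart along the board's y axis.
- drum: Black and white striped round drum with a green spot on top, 64 mm in diameter, 30 mm high, glued to the board, axes parallel to the board's. Origin at the centre of its underside (on the board's top).
- column_mid (a point): Loose blue column with three white bands, a plain round cylinder 48 mm in diameter and 70 mm high with a flat top. The point is on its axis, half-way up, 35 mm above its underside; z along the axis. 80 to 170 g.
- red_finial_mid (a point): Loose red-ball finial: a red ball 40 mm in diameter fixed on a round black collar 44 mm in diameter and 14 mm high, 48 mm high in all, flat underside. The point is on its axis, half-way up, 24 mm above its underside. 50 to 100 g; grip it across ball and collar.
- arch_mid (a point): Loose lavender arch, 30 mm thick (its x axis, along which the opening runs through), 70 mm wide (y), 50 mm high (z), opening 36 mm wide with its crown 33 mm above the underside. The point is at the centre, 25 mm above the underside, so it lies in the opening: pinch the solid crown above it, 34 to 49 mm above the underside, across the 30 mm thickness. 70 to 140 g. Front and back are alike.
- screen_mid (a point): Loose pink stepped screen, 24 mm thick (its x axis), 70 mm high (z); the lower 40 mm is 50 mm wide (y), the upper 30 mm is 30 mm wide. The point is at the centre, 35 mm above the underside. 70 to 140 g. Front and back are alike.
- white_finial_mid (a point): A bystander: same shape and size as the red-ball finial, but with a white ball; loose. The point is on its axis, 24 mm above its underside. To be left alone.
- paint_pot_mid (a point): A bystander: paint pot with a bright orange lid and a white label, 52 mm in diameter, 62 mm high, loose. The point is on its axis, half-way up, 31 mm above its underside. To be left alone.

How it is judged (in metres and radians):
At the end, for the whole second after the job is handed in: All upright, at rest: column within 12 mm of plinth centre; red finial within 10 mm of column axis; arch within 112 mm of plinth and drum centres, 15 mm of their line; screen centre 49-80 mm behind the drum's, 14 mm sideways; both square to the board within 0.2 rad; bystanders moved under 20 mm (horizontal distance between column_mid and plinth below 0.012 m and z of column_mid in the frame of plinth between 0.05 and 0.06 m and horizontal distance between red_finial_mid and column_mid below 0.01 m and z of red_finial_mid in the frame of column_mid between 0.054 and 0.064 m and horizontal distance between arch_mid and plinth below 0.112 m and horizontal distance between arch_mid and drum below 0.112 m and x of arch_mid in the frame of plinth between -0.015 and 0.015 m and z of arch_mid in the frame of board between 0.028 and 0.038 m and angle between the x axis of each of arch_mid, screen_mid and the x axis of board, either way round below 0.2 rad and x of screen_mid in the frame of drum between 0.049 and 0.08 m and y of screen_mid in the frame of drum between -0.014 and 0.014 m and z of screen_mid in the frame of board between 0.038 and 0.048 m and angle between each of column_mid, red_finial_mid, arch_mid, screen_mid's own z axis and vertical below 0.1 rad and linear speed of each of column, red_finial, arch, screen below 0.01 m/s and distance of each of white_finial_mid, paint_pot_mid from where it was at the start of the episode below 0.02 m); the robot touches nothing.
It fails at once if the white-ball finial or the paint pot is moved more than 20 mm (distance of any of white_finial_mid, paint_pot_mid from where it was at the start of the episode above 0.02 m).
It also fails if it takes over 118 s, if anything falls off the work surface, if the arm or the gripper's body presses on something with over 40 N, if the wrist force passes 120 N, or if a joint passes its speed limit or range.

## Working session

There is one attempt and no reset: what is moved stays moved. The work goes in short steps, Python scripts to look and compute and a tool call to move; the robot and the scene stay as the last step left them, time stands still between calls to the robot, and variables do not carry over. Pictures are saved under pics/ and viewed, and the job is handed in when it is done.

Besides the shell and the picture viewer there is one more tool, called after "Request:" by a JSON object that holds its "method" and its "body". carry_out: Moves the arm, as the interface text tells. Its arguments: {"type":"object","properties":{"moves":{"type":"string"}},"required":["moves"]}

```bash
mkdir -p pics; ls; python3 - <<'E'
from plant import ctrl
import cv2
o=ctrl.get_obs()
for k,v in o.items(): print(k,v)
for n in("side","top"):
    s=ctrl.snapshot(n)
    cv2.imwrite(f"pics/{n}0.png",s["image"][:,:,::-1])
    print(n,s["K"],s["R"],s["t"])
E
```

```text
pics
clock 0.0
joint_pos [ 8.81827884e+01  2.05908602e+01  6.32460130e-01 -2.06858613e-02
 -7.01369965e+01 -1.65087440e+01]
qvel [ 0.07241207 -0.00297742  0.0159514  -0.0308249   0.08498609  0.03528584]
tau [ 1.67765702e-04 -5.82711446e+01  2.93071425e+01  6.99704468e+00
  7.23727353e-03 -1.47802734e-04]
tool_pos [0.212152   0.64057268 0.40371718]
orientation [ 1.7990301e+02 -8.4664151e-03 -1.8332993e+01]
force [ 0.52403776 -0.46604911 -0.28632218]
moment [ 0.04930235 -0.00768068 -0.01493094]
opening 0.08761027579096803
side [[486.7510766    0.         322.80666586]
 [  0.         486.7510766  247.47866714]
 [  0.           0.           1.        ]] [[ 0.96056268 -0.27797178 -0.00714338]
 [-0.19618132 -0.65927329 -0.72585923]
 [ 0.19705894  0.69863468 -0.68780619]] [-0.4995376   0.13677305  0.90954719]
top [[488.82568527   0.         318.72018862]
 [  0.         488.82568527 234.58715865]
 [  0.           0.           1.        ]] [[ 0.01824493 -0.99972259 -0.01489537]
 [-0.98218838 -0.01513442 -0.18728838]
 [ 0.18701099  0.01804712 -0.98219203]] [0.01202489 0.5174484  1.17213106]
```

View pics/side0.png

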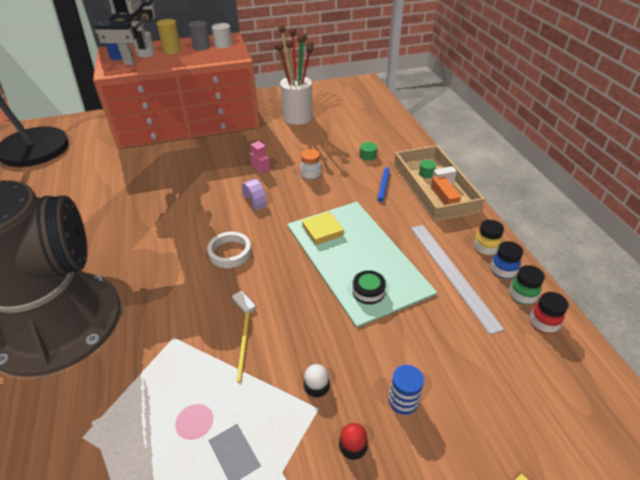

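View pics/top0.png

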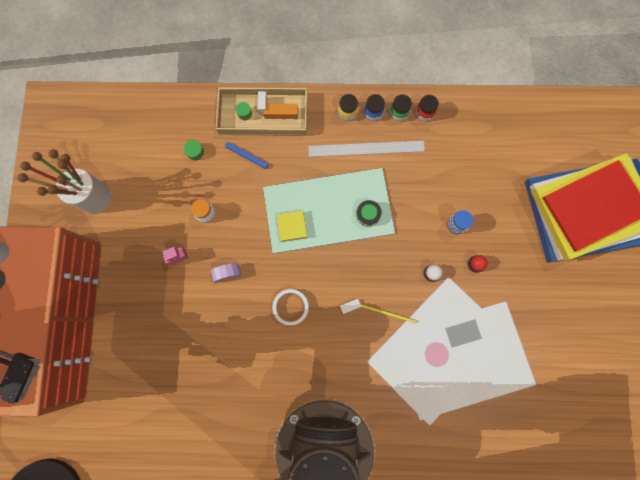

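Both views show all items: top view plinth (292,226), drum (369,213), column (460,222), red finial (478,263), white finial (433,272), arch (225,272), screen (175,255), pot (202,210). The gripper is over the red drawer cabinet (left). Next I triangulate.

```bash
cat > h.py <<'E'
from plant import ctrl
import numpy as np, cv2
def tri(ss,pts):
    P=[s["K"]@np.c_[s["R"],s["t"]] for s in ss]
    X=cv2.triangulatePoints(P[0],P[1],np.array(pts[0],float).reshape(2,1),np.array(pts[1],float).reshape(2,1))
    X=(X[:3]/X[3]).ravel(); e=[np.linalg.norm(proj(s,X)-p) for s,p in zip(ss,pts)]
    return X,e
def proj(s,X):
    c=s["K"]@(s["R"]@np.asarray(X,float)+s["t"]); return c[:2]/c[2]
def onz(s,p,z):
    d=s["R"].T@np.linalg.solve(s["K"],[p[0],p[1],1.]); c=-s["R"].T@s["t"]
    return c+d*(z-c[2])/d[2]
E
python3 - <<'E'
from h import *
S=[ctrl.snapshot(n) for n in("side","top")]
np.set_printoptions(precision=4,suppress=True)
for l in "board plinth drum column_mid red_finial_mid arch_mid screen_mid white_finial_mid paint_pot_mid".split():
    m=[ctrl.mark_of(s,l) for s in S]
    if all(m):
        p=[x[0]["at"][::-1] for x in m]
        X,e=tri(S,p); print(l,X,np.round(e,2),[np.round(q,1) for q in p],[round(x[0]["confidence"],2) for x in m])
    else: print(l,m)
    r=[ctrl.trace(s,l) for s in S]
    for n,x in zip(("s","t"),r):
        if x: print("  ",n,np.round(x[0]["extent"]),x[0]["region"].sum(),round(x[0]["confidence"],2)); np.save(f"pics/{l}_{n}.npy",x[0]["region"])
np.save("pics/S.npy",S,allow_pickle=True)
E
```

```text
board [ 0.5927 -0.0007 -0.0042] [1.93 1.53] [array([354.1, 259.4]), array([327.9, 208.8])] [0.67, 0.91]
   s [287. 203. 434. 323.] 7612 0.79
   t [214. 264. 240. 284.] 418 0.72
plinth [0.5404 0.0917 0.0147] [0.26 0.22] [array([319.8, 229.2]), array([291.6, 227.6])] [0.73, 0.66]
   t [276. 207. 309. 242.] 827 0.7
drum [ 0.5814 -0.1078  0.0083] [1.38 1.02] [array([370. , 292.4]), array([368.7, 215. ])] [0.83, 0.82]
   s [355. 272. 387. 304.] 971 0.8
   t [356. 203. 381. 225.] 524 0.85
column_mid [ 0.5027 -0.263   0.2773] [8.15 5.16] [array([356.8, 257.8]), array([457.7, 217.5])] [0.58, 0.66]
   s [388. 366. 425. 416.] 1424 0.93
   t [445. 210. 473. 233.] 448 0.84
red_finial_mid [ 0.4561 -0.3808  0.0267] [0.04 0.02] [array([352.9, 437.4]), array([478.7, 262.6])] [0.72, 0.66]
   s [341. 425. 369. 459.] 894 0.94
   t [468. 256. 488. 276.] 292 0.73
arch_mid [[{'at': [192.7, 251.4], 'confidence': 0.72}], []]
   s [242. 178. 269. 213.] 510 0.8
   t [213. 262. 243. 283.] 432 0.7
screen_mid [0.4611 0.3852 0.0341] [0.44 0.44] [array([259.2, 156.6]), array([173.8, 255.8])] [0.77, 0.84]
   s [250. 144. 272. 173.] 470 0.96
   t [163. 246. 187. 265.] 320 0.83
white_finial_mid [ 0.4326 -0.266   0.0242] [0.09 0.06] [array([316.6, 376.3]), array([432.7, 271.4])] [0.66, 0.59]
   s [302. 360. 330. 402.] 737 0.55
   t [421. 264. 442. 283.] 294 0.57
paint_pot_mid [0.578  0.3203 0.03  ] [0.28 0.28] [array([309.2, 164.4]), array([202.8, 210.7])] [0.81, 0.68]
   s [302. 150. 322. 179.] 543 0.87
   t [192. 197. 214. 221.] 410 0.89
```

```bash
python3 - <<'E'
import cv2
a=cv2.imread("pics/top0.png")[190:300,140:250]; b=cv2.imread("pics/top0.png")[160:260,250:410]
c=cv2.imread("pics/side0.png")[130:220,230:340]
cv2.imwrite("pics/c1.png",cv2.resize(a,None,fx=5,fy=5,interpolation=2)); cv2.imwrite("pics/c2.png",cv2.resize(b,None,fx=5,fy=5,interpolation=2));cv2.imwrite("pics/c3.png",cv2.resize(c,None,fx=5,fy=5,interpolation=2))
E
```

```text
(no output)
```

View pics/c1.png

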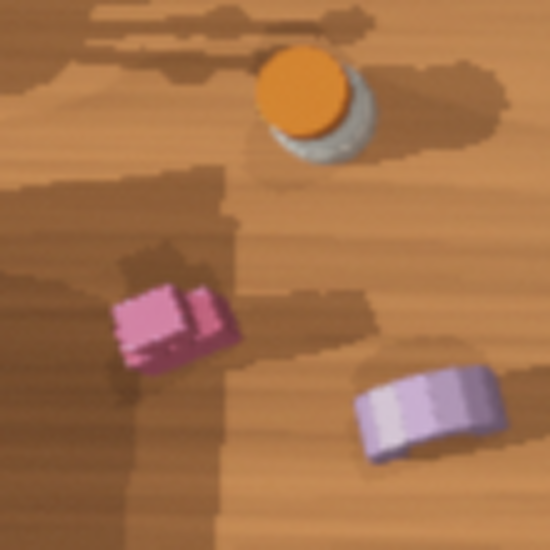

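View pics/c2.png

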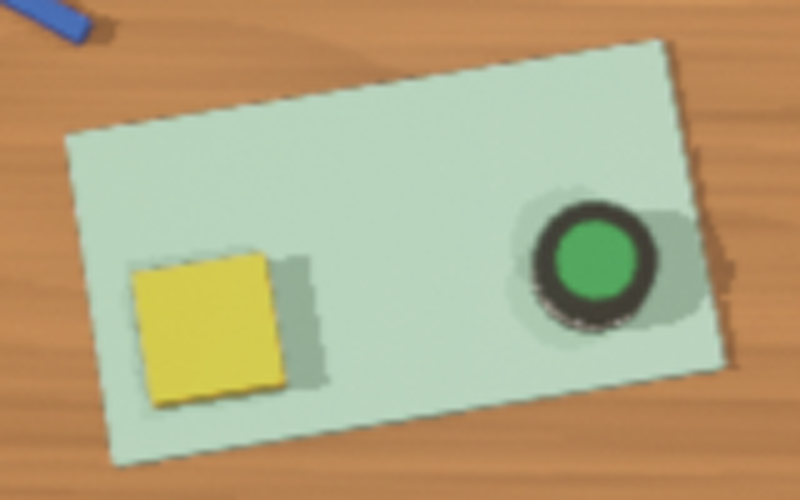

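View pics/c3.png

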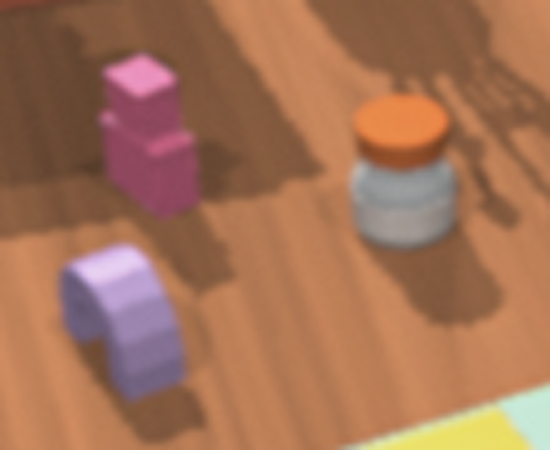

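```bash
cat > fit.py <<'E'
from h import *
from scipy.optimize import minimize
def box(x0,x1,y0,y1,z0,z1): return np.array([[x,y,z] for x in(x0,x1) for y in(y0,y1) for z in(z0,z1)],float)
def cyl(r,z0,z1):
    a=np.linspace(0,2*np.pi,40,endpoint=False); return np.vstack([np.c_[r*np.cos(a),r*np.sin(a),0*a+z] for z in(z0,z1)])
def ball(r,zc):
    return np.vstack([np.c_[r*np.cos(p)*np.cos(a:=np.linspace(0,6.2832,24)),r*np.cos(p)*np.sin(a),zc+r*np.sin(p)+0*a] for p in np.linspace(-1.57,1.57,15)])
def arch():
    out=[box(-.015,.015,s*.018 if s>0 else -.035,.035 if s>0 else -.018,0,.015) for s in(1,-1)]
    a=np.linspace(0,np.pi,13)
    for i in range(12):
        q=[[r*np.cos(t),.015+r*np.sin(t)] for t in a[i:i+2] for r in(.018,.035)]
        out.append(np.array([[x,y,z] for x in(-.015,.015) for y,z in q]))
    return out
M=dict(plinth=[box(-.035,.035,-.035,.035,0,.02)],drum=[cyl(.032,0,.03)],column_mid=[cyl(.024,0,.07)],
 red_finial_mid=[cyl(.022,0,.014),ball(.02,.028)],white_finial_mid=[cyl(.022,0,.014),ball(.02,.028)],
 arch_mid=arch(),screen_mid=[box(-.012,.012,-.025,.025,0,.04),box(-.012,.012,-.015,.015,.04,.07)],
 paint_pot_mid=[cyl(.026,0,.062)],board=[box(-.09,.09,-.16,.16,0,.008)])
def render(s,parts,p):
    x,y,z,w=p; c,sn=np.cos(w),np.sin(w); R=np.array([[c,-sn,0],[sn,c,0],[0,0,1]])
    im=np.zeros((960,1280),np.uint8)
    for v in parts:
        X=v@R.T+[x,y,z]; q=s["K"]@(s["R"]@X.T+s["t"][:,None]); q=(q[:2]/q[2]).T
        h=cv2.convexHull(((q*2+.5)*64).astype(np.int32)); cv2.fillConvexPoly(im,h,255,cv2.LINE_AA,6)
    return cv2.resize(im,(640,480),interpolation=cv2.INTER_AREA)/255.
def fit(S,masks,label,x0,z,yaws=(0,),freez=False):
    B=[(s,cv2.GaussianBlur(m.astype(float),(0,0),1)) for s,m in zip(S,masks) if m is not None]
    def f(p):
        zz=z+(p[3] if freez else 0)
        return sum(np.sum((cv2.GaussianBlur(render(s,M[label],(p[0],p[1],zz,p[2]*10)),(0,0),1)-b)**2) for s,b in B)
    best=None
    for w in yaws:
        p0=[x0[0],x0[1],w/10]+([0] if freez else [])
        sim=np.vstack([p0]+[np.array(p0)+d for d in np.eye(len(p0))*[.008,.008,.02,.008][:len(p0)]])
        r=minimize(f,p0,method="Nelder-Mead",options=dict(initial_simplex=sim,xatol=1e-5,fatol=1e-3,maxiter=250))
        if best is None or r.fun<best.fun: best=r
    p=best.x.copy(); p[2]=np.degrees(p[2]*10); return p,best.fun
E
cat > run1.py <<'E'
from fit import *
np.set_printoptions(precision=4,suppress=True)
S=list(np.load("pics/S.npy",allow_pickle=True))
import os
def ld(l,n):
    f=f"pics/{l}_{n}.npy"; return np.load(f) if os.path.exists(f) else None
x0=dict(plinth=(.54,.092),drum=(.581,-.108),column_mid=(.54,-.33),red_finial_mid=(.456,-.381),arch_mid=(.43,.26),screen_mid=(.461,.385),white_finial_mid=(.4326,-.266),paint_pot_mid=(.578,.32))
hs=[cv2.cvtColor(s["image"],cv2.COLOR_RGB2HSV) for s in S]
for l,x in x0.items():
    ms=[ld(l,"s"),ld(l,"t")]
    if l=="plinth":
        ms=[]
        for i,(h,roi) in enumerate(zip(hs,((295,205,350,250),(270,200,315,250)))):
            m=cv2.inRange(h,(22,120,90),(34,255,255))>0; k=np.zeros_like(m);k[roi[1]:roi[3],roi[0]:roi[2]]=1; ms.append(m&k)
    z=.008 if l in("plinth","drum") else 0
    yw={"plinth":(.1,),"arch_mid":(-.3,.0,.3,.8),"screen_mid":(-.3,0,.3,.8)}.get(l,(0,))
    for fz in(False,True):
        print(l,fz,*fit(S,ms,l,x,z,yw,fz))
    if l in("arch_mid","screen_mid"): 
        for i in(0,1): print("   one view",i,fit([S[i]],[ms[i]],l,x,z,yw))
E
python3 run1.py
```

```text
plinth False [0.5458 0.0918 8.6705] 121.81361361848587
plinth True [ 0.5459  0.0927  9.2681 -0.0012] 120.83789686931857
drum False [ 0.581  -0.1048  5.6936] 22.605698531744206
drum True [ 0.5814 -0.104   5.2208 -0.0019] 19.65852841014093
column_mid False [ 0.5578 -0.3345 10.8812] 18.149666708147073
column_mid True [ 0.5581 -0.3341 -0.7631 -0.0011] 17.258878519316596
red_finial_mid False [ 0.4561 -0.3804  1.2462] 6.159299380425523
red_finial_mid True [ 0.456  -0.3805  5.2682  0.0006] 5.926489157909739
arch_mid False [ 0.4224  0.2555 15.0323] 8.747708184977318
arch_mid True [ 0.4223  0.2549 14.9961  0.0009] 8.438575887823152
   one view 0 (array([ 0.4219,  0.2559, 15.0861]), np.float64(3.0579438223226876))
   one view 1 (array([ 0.4231,  0.2551, 15.7225]), np.float64(3.5209316212929083))
screen_mid False [ 0.461   0.3854 21.3545] 13.1719227091776
screen_mid True [ 0.4614  0.3871 21.5898 -0.0025] 10.822139830483257
   one view 0 (array([ 0.4607,  0.3837, 21.1679]), np.float64(3.8735257454335037))
   one view 1 (array([ 0.4613,  0.3862, 21.5451]), np.float64(7.510672909642288))
white_finial_mid False [ 0.4311 -0.2666  4.4457] 9.492707845362325
white_finial_mid True [ 0.4309 -0.2671  4.2478  0.0009] 9.049785176626155
paint_pot_mid False [0.579  0.3196 1.2886] 76.58965378162932
paint_pot_mid True [ 0.5795  0.321  15.9023 -0.0031] 74.73338212176418
```

```bash
python3 - <<'E'
from fit import *
np.set_printoptions(precision=4,suppress=True)
S=list(np.load("pics/S.npy",allow_pickle=True))
for s,n,roi in zip(S,"st",((280,195,440,330),(255,160,400,260))):
    h=cv2.cvtColor(s["image"],cv2.COLOR_RGB2HSV)
    k=np.zeros((480,640),bool);k[roi[1]:roi[3],roi[0]:roi[2]]=1
    m=(cv2.inRange(h,(60,15,60),(95,110,255))>0)&k
    c,_=cv2.findContours(m.astype(np.uint8),0,2); c=max(c,key=cv2.contourArea); f=np.zeros((480,640),np.uint8)
    cv2.drawContours(f,[cv2.convexHull(c)],-1,1,-1); 
    print(n,f.sum()); np.save(f"pics/bd_{n}.npy",f>0)
    y=(cv2.inRange(h,(20,90,60),(36,255,255))>0)&k
    print(y.sum()); np.save(f"pics/pl_{n}.npy",y)
b=[np.load(f"pics/bd_{n}.npy") for n in "st"]; p=[np.load(f"pics/pl_{n}.npy") for n in "st"]
print(fit(S,b,"board",(.59,0),0,(.1,)))
for i in(0,1): print(fit([S[i]],[b[i]],"board",(.59,0),0,(.1,)))
print(fit(S,p,"plinth",(.545,.092),.008,(.1,)))
for i in(0,1): print(fit([S[i]],[p[i]],"plinth",(.545,.092),.008,(.17,)))
# overlay
P=dict(plinth=(.5458,.0918,.008,.17),drum=(.581,-.1048,.008,0),column_mid=(.5578,-.3345,0,0),arch_mid=(.4224,.2555,0,.262),screen_mid=(.461,.3854,0,.373),red_finial_mid=(.4561,-.3804,0,0))
for s,n in zip(S,"st"):
    im=cv2.resize(s["image"][:,:,::-1],None,fx=2,fy=2)
    for l,q in P.items():
        r=(cv2.resize(render(s,M[l],q),None,fx=2,fy=2)>.5).astype(np.uint8); c,_=cv2.findContours(r,0,2); cv2.drawContours(im,c,-1,(0,0,0),1)
    cv2.imwrite(f"pics/ov_{n}.png",im[250:850,440:880] if n=="s" else im[300:600,280:1020])
E
```

```text
s 9504
855
t 8137
752
(array([ 0.5928, -0.0009, 10.2713]), np.float64(177.55151006864992))
(array([ 0.5929, -0.0001, 10.2114]), np.float64(102.78992724721803))
(array([ 0.5925, -0.0018, 10.2884]), np.float64(66.52361547469418))
(array([0.5458, 0.0921, 9.2325]), np.float64(59.99805985963344))
(array([0.5462, 0.0925, 7.6123]), np.float64(46.37658564869242))
(array([0.5454, 0.0919, 9.9637]), np.float64(11.384697720401363))
```

View pics/ov_s.png

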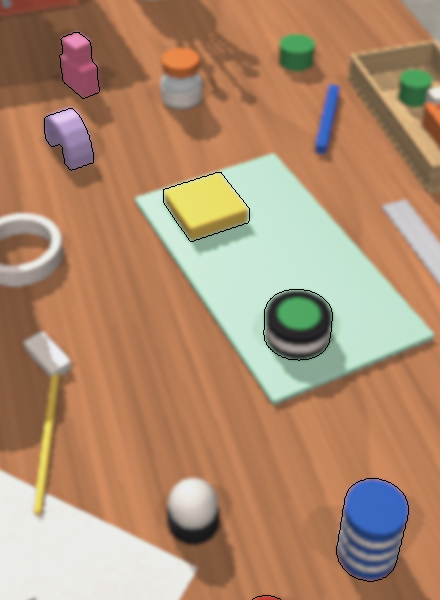

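View pics/ov_t.png

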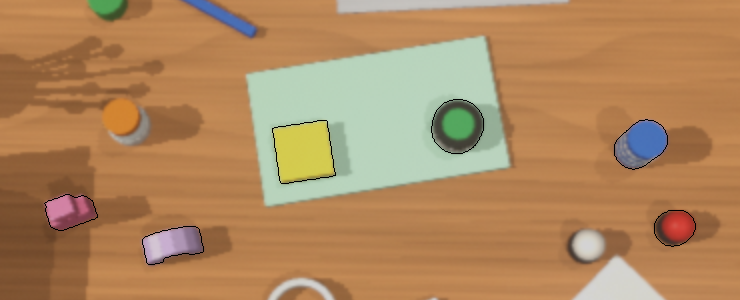

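The outlines lie on the objects within about a pixel. The board yaw is 10.2°, the plinth–drum distance comes out at 200 mm, and the heights agree with the text. Now a planner that prints shifts in tool axes.

```bash
cat > plan.py <<'E'
# usage: plan.py "cx cy cz cyaw" "x y gz yaw" ... : c* = commanded TCP; targets give grasp-point height
import sys, numpy as np
c=list(map(float,sys.argv[1].split())); a=np.radians(c[3])
for t in sys.argv[2:]:
    x,y,g,w=map(float,t.split()); d=np.array([x-c[0],y-c[1],g+.159-c[2]])
    print("%.4f %.4f %.4f 0 0 %.4f"%(d[0]*np.cos(a)+d[1]*np.sin(a), d[0]*np.sin(a)-d[1]*np.cos(a), -d[2], -np.radians(w-c[3])), " dist %.3f"%np.linalg.norm(d))
E
python3 plan.py ".212 .641 .405 -18.33" ".4224 .2555 .26 -75" ".4224 .2555 .0415 -75"
```

```text
0.3210 0.2998 -0.0140 0 0 0.9891  dist 0.439
0.3210 0.2998 0.2045 0 0 0.9891  dist 0.484
```

Request:
{"method": "carry_out", "body": {"moves": "0.0876 0 0 -0.04 0 0 0; 0.0876 0.321 0.3 -0.014 0 0 0.989;0.0876 0.321 0.3 -0.014 0 0 0.989;0.0876 0.321 0.3 -0.014 0 0 0.989;0.0876 0.321 0.3 -0.014 0 0 0.989;0.0876 0.321 0.3 -0.014 0 0 0.989;0.0876 0.321 0.3 -0.014 0 0 0.989;0.0876 0.321 0.3 -0.014 0 0 0.989;0.0876 0.321 0.3 -0.014 0 0 0.989;0.0876 0.321 0.3 -0.014 0 0 0.989;0.0876 0.321 0.3 -0.014 0 0 0.989;0.0876 0.321 0.3 0.03 0 0 0.989;0.0876 0.321 0.3 0.08 0 0 0.989;0.0876 0.321 0.3 0.12 0 0 0.989;0.0876 0.321 0.3 0.12 0 0 0.989;0.0876 0.321 0.3 0.12 0 0 0.989"}}

```text
clock: 3.6
tool_pos: [0.4229, 0.2557, 0.2854]
orientation: [180.0, -0.1, -74.9]
force: [0.5, -0.6, 0.3]
opening: 0.0878
```

Request:
{"method": "carry_out", "body": {"moves": "0.0876 0 0 0.04 0 0 0;0.0876 0 0 0.07 0 0 0;0.0876 0 0 0.084 0 0 0;0.0876 0 0 0.084 0 0 0;0.0876 0 0 0.084 0 0 0;0 0 0 0.084 0 0 0;0 0 0 0.084 0 0 0;0 0 0 0.084 0 0 0;0 0 0 0.084 0 0 0;0 0 0 0.084 0 0 0;0 0 0 0.084 0 0 0;0 0 0 0.084 0 0 0;0 0 0 0.084 0 0 0;0 0 0 0.084 0 0 0;0 0 0 0.084 0 0 0"}}

```text
clock: 5.1
tool_pos: [0.4227, 0.2551, 0.2006]
orientation: [180.0, -0.0, -75.0]
force: [0.1, 0.5, 0.7]
opening: 0.0295
```

```bash
python3 - <<'E'
from h import *
o=ctrl.get_obs(); print(o["opening"],o["tool_pos"],o["orientation"])
s=ctrl.snapshot("side"); cv2.imwrite("pics/s1.png",s["image"][50:350,100:500,::-1].repeat(2,0).repeat(2,1))
E
python3 plan.py ".4224 .2557 .201 -75" ".5634 -.0064 .2 -79.8" ".5634 -.0064 .0495 -79.8"
```

```text
0.02949114640994012 [0.42265578 0.25505006 0.2006199 ] [ 1.79998024e+02 -3.70470415e-03 -7.49899769e+01]
0.2897 -0.0684 -0.1580 0 0 0.0838  dist 0.337
0.2897 -0.0684 -0.0075 0 0 0.0838  dist 0.298
```

View pics/s1.png

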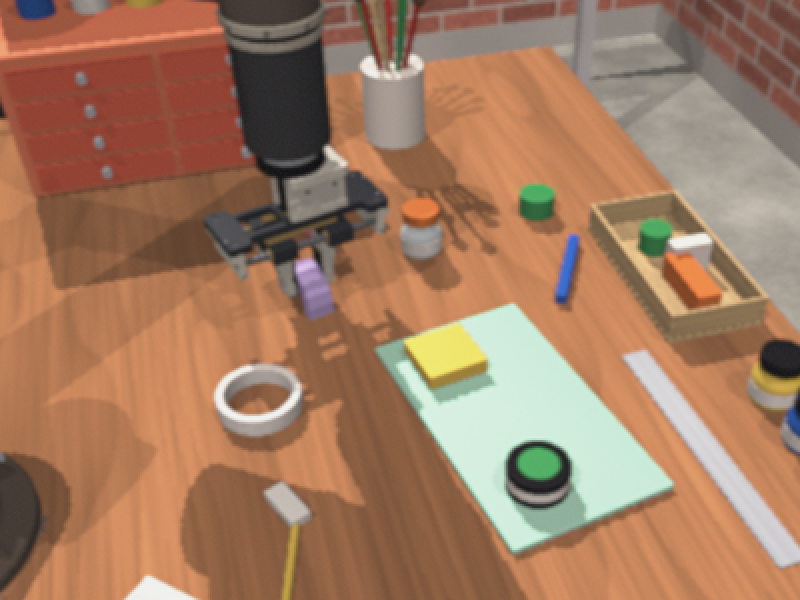

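The arch is held between the fingers (opening 29.5 mm ≈ 30 mm thick). Carrying it over.

Request:
{"method": "carry_out", "body": {"moves": "0 0 0 -0.05 0 0 0;0 0 0 -0.1 0 0 0;0 0.04 -0.01 -0.12 0 0 0.01;0 0.08 -0.02 -0.12 0 0 0.025;0 0.12 -0.03 -0.12 0 0 0.04;0 0.16 -0.04 -0.12 0 0 0.055;0 0.2 -0.05 -0.12 0 0 0.07;0 0.24 -0.06 -0.12 0 0 0.08;0 0.27 -0.065 -0.12 0 0 0.084;0 0.29 -0.068 -0.11 0 0 0.084;0 0.29 -0.068 -0.08 0 0 0.084;0 0.29 -0.068 -0.05 0 0 0.084;0 0.29 -0.068 -0.03 0 0 0.084;0 0.29 -0.068 -0.02 0 0 0.084;0 0.29 -0.068 -0.012 0 0 0.084;0 0.29 -0.068 -0.009 0 0 0.084;0 0.29 -0.068 -0.009 0 0 0.084;0 0.29 -0.068 -0.009 0 0 0.084"}}

```text
clock: 6.95
tool_pos: [0.5638, -0.0073, 0.2105]
orientation: [-179.9, 0.0, -79.8]
force: [0.7, -0.8, -0.8]
opening: 0.0301
```

```bash
python3 - <<'E'
from h import *
o=ctrl.get_obs(); print(o["opening"],o["tool_pos"],o["orientation"],o["force"])
for n in("side","top"):
    s=ctrl.snapshot(n); cv2.imwrite(f"pics/p1{n}.png",s["image"][150:350,200:450,::-1].repeat(3,0).repeat(3,1))
E
```

```text
0.03005869619652912 [ 0.56377327 -0.00726494  0.21052197] [-1.79916649e+02  5.07225470e-03 -7.97841719e+01] [ 0.74672724 -0.80549366 -0.80902464]
```

View pics/p1side.png

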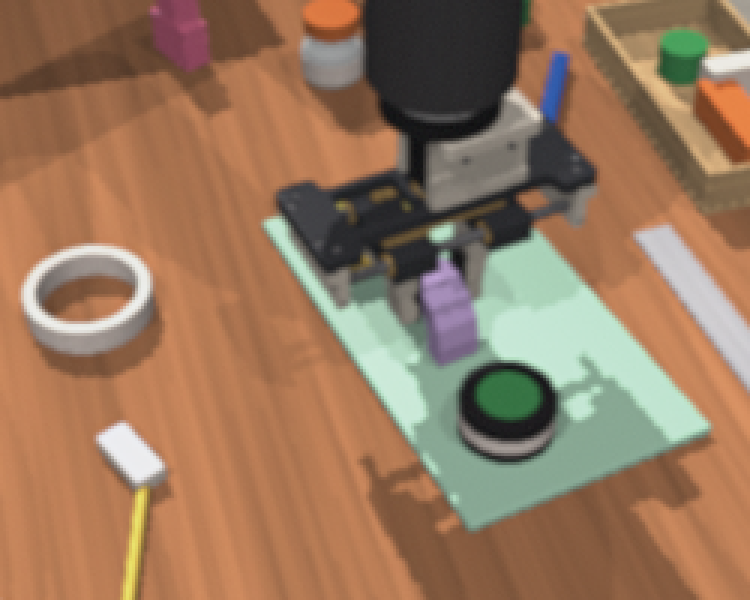

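The arch is upright, at about (450,310), just above the board between plinth and drum. I'll seat it and release.

Request:
{"method": "carry_out", "body": {"moves": "0 0 0 0.001 0 0 0;0 0 0 0.001 0 0 0;0.06 0 0 0.001 0 0 0;0.0876 0 0 0.001 0 0 0;0.0876 0 0 0.001 0 0 0;0.0876 0 0 0.001 0 0 0;0.0876 0 0 0.001 0 0 0;0.0876 0 0 -0.03 0 0 0;0.0876 0 0 -0.07 0 0 0;0.0876 0 0 -0.12 0 0 0;0.0876 0 0 -0.16 0 0 0;0.0876 0 0 -0.16 0 0 0"}}

```text
clock: 8.25
tool_pos: [0.5649, -0.0073, 0.3763]
orientation: [-179.4, -0.0, -79.7]
force: [0.8, -0.1, 0.3]
opening: 0.0872
```

```bash
python3 plan.py ".5632 -.0068 .370 -79.8" ".461 .3854 .21 -68.6" ".461 .3854 .15 -68.6" ".461 .3854 .057 -68.6"
```

```text
-0.4041 0.0311 0.0010 0 0 -0.1955  dist 0.405
-0.4041 0.0311 0.0610 0 0 -0.1955  dist 0.410
-0.4041 0.0311 0.1540 0 0 -0.1955  dist 0.434
```

```bash
python3 - <<'E'
from h import *
S=list(np.load("pics/S.npy",allow_pickle=True))
for p in((117,142),(256,124)): print(onz(S[0],p,0))
s=ctrl.snapshot("side"); cv2.imwrite("pics/s2.png",s["image"][150:350,200:450,::-1].repeat(3,0).repeat(3,1))
E
```

```text
[0.09966326 0.62726521 0.        ]
[0.49243041 0.61305002 0.        ]
```

View pics/s2.png

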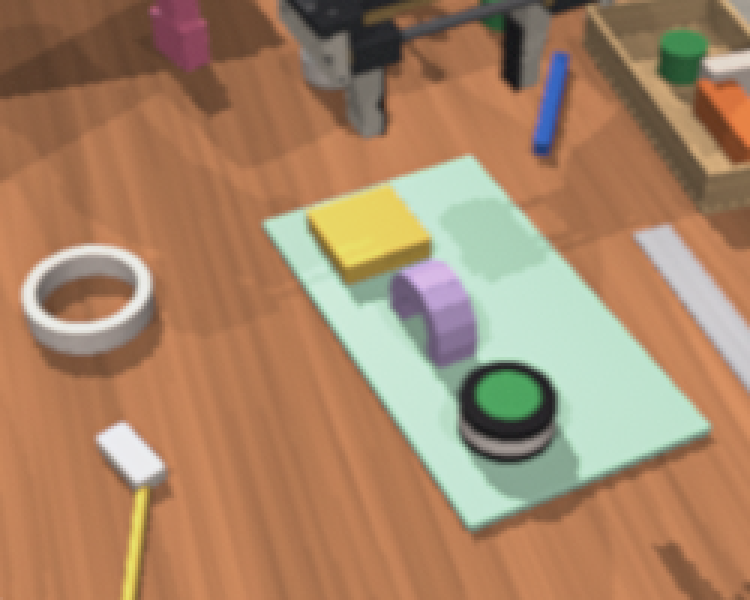

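The arch stands released midway between plinth and drum, and the cabinet front (y≈0.62) is clear of the screen. On to the screen.

Request:
{"method": "carry_out", "body": {"moves": "0.0876 -0.05 0.004 0 0 0 -0.02;0.0876 -0.1 0.008 0 0 0 -0.05;0.0876 -0.15 0.012 0 0 0 -0.08;0.0876 -0.2 0.016 0 0 0 -0.1;0.0876 -0.25 0.02 0 0 0 -0.12;0.0876 -0.3 0.024 0 0 0 -0.15;0.0876 -0.35 0.028 0.001 0 0 -0.18;0.0876 -0.39 0.031 0.001 0 0 -0.195;0.0876 -0.404 0.031 0.02 0 0 -0.195;0.0876 -0.404 0.031 0.061 0 0 -0.195;0.0876 -0.404 0.031 0.061 0 0 -0.195;0.0876 -0.404 0.031 0.1 0 0 -0.195;0.0876 -0.404 0.031 0.13 0 0 -0.195;0.0876 -0.404 0.031 0.15 0 0 -0.195;0.0876 -0.404 0.031 0.154 0 0 -0.195;0.0876 -0.404 0.031 0.154 0 0 -0.195;0.0876 -0.404 0.031 0.154 0 0 -0.195"}}

```text
clock: 10.0
tool_pos: [0.4619, 0.3851, 0.2173]
orientation: [-179.9, 0.0, -68.6]
force: [0.9, -0.7, 0.9]
opening: 0.0875
```

Request:
{"method": "carry_out", "body": {"moves": "0 0 0 0 0 0 0;0 0 0 0 0 0 0;0 0 0 0 0 0 0;0 0 0 0 0 0 0;0 0 0 0 0 0 0;0 0 0 0 0 0 0;0 0 0 0 0 0 0;0 0 0 0 0 0 0;0 0 0 0 0 0 0;0 0 0 0 0 0 0"}}

```text
clock: 11.0
tool_pos: [0.4614, 0.3847, 0.2157]
orientation: [-180.0, 0.0, -68.6]
force: [0.4, 0.4, 0.4]
opening: 0.0238
```

```bash
python3 - <<'E'
from h import *
o=ctrl.get_obs(); print(o["clock"],o["opening"],o["tool_pos"],o["orientation"])
s=ctrl.snapshot("side"); cv2.imwrite("pics/s3.png",s["image"][50:250,150:400,::-1].repeat(3,0).repeat(3,1))
E
python3 plan.py ".461 .3854 .216 -68.6" ".645 -.0932 .26 -79.8" ".645 -.0932 .065 -79.8"
```

```text
11.0 0.023817300295651583 [0.46141233 0.38473139 0.2156569 ] [-1.79996162e+02  1.94313439e-03 -6.86285093e+01]
0.5127 0.0033 -0.2030 0 0 0.1955  dist 0.551
0.5127 0.0033 -0.0080 0 0 0.1955  dist 0.513
```

View pics/s3.png

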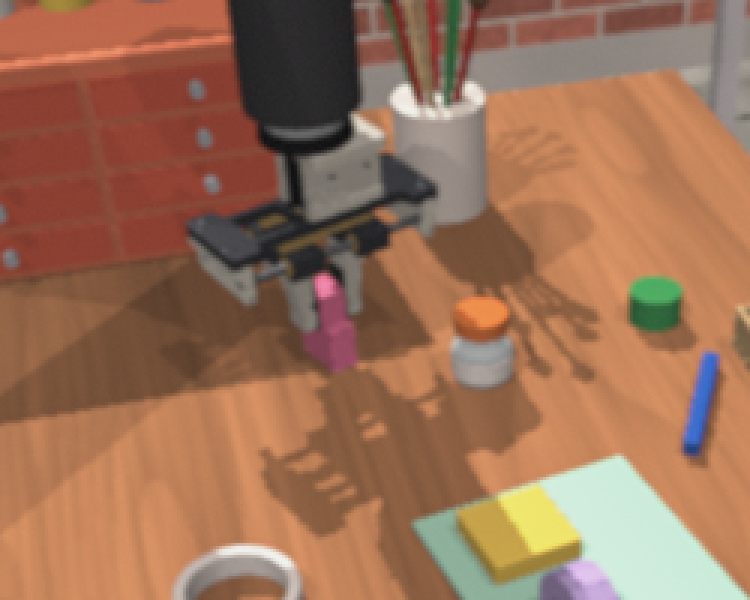

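The screen is held across its thickness (opening 23.8 mm). Carrying it high to behind the drum.

Request:
{"method": "carry_out", "body": {"moves": "0 0 0 -0.04 0 0 0;0 0 0 -0.09 0 0 0;0 0 0 -0.13 0 0 0;0 0.03 0 -0.15 0 0 0.01;0 0.08 0 -0.15 0 0 0.03;0 0.13 0.001 -0.15 0 0 0.05;0 0.18 0.001 -0.15 0 0 0.07;0 0.23 0.002 -0.15 0 0 0.09;0 0.28 0.002 -0.15 0 0 0.11;0 0.33 0.002 -0.15 0 0 0.13;0 0.38 0.003 -0.15 0 0 0.15;0 0.43 0.003 -0.15 0 0 0.17;0 0.47 0.003 -0.15 0 0 0.185;0 0.5 0.003 -0.15 0 0 0.195;0 0.513 0.003 -0.14 0 0 0.195;0 0.513 0.003 -0.11 0 0 0.195;0 0.513 0.003 -0.08 0 0 0.195;0 0.513 0.003 -0.05 0 0 0.195;0 0.513 0.003 -0.03 0 0 0.195;0 0.513 0.003 -0.03 0 0 0.195"}}

```text
clock: 13.05
tool_pos: [0.6439, -0.0937, 0.2417]
orientation: [179.6, 0.1, -79.8]
force: [-0.5, -1.0, -0.3]
opening: 0.024
```

Request:
{"method": "carry_out", "body": {"moves": "0 0 0 0.01 0 0 0;0 0 0 0.016 0 0 0;0 0 0 0.021 0 0 0;0 0 0 0.021 0 0 0;0 0 0 0.021 0 0 0"}}

```text
clock: 13.55
tool_pos: [0.6457, -0.0941, 0.2251]
orientation: [-180.0, -0.0, -79.8]
force: [-1.1, 0.3, -0.9]
opening: 0.0235
```

```bash
python3 - <<'E'
from h import *
o=ctrl.get_obs(); print(o["clock"],o["opening"],o["tool_pos"],o["orientation"],o["force"])
for n in("side","top"):
    s=ctrl.snapshot(n); cv2.imwrite(f"pics/p3{n}.png",s["image"][150:350,200:450,::-1].repeat(3,0).repeat(3,1))
E
```

```text
13.55 0.023494554440192172 [ 0.64565746 -0.0941235   0.22510249] [-1.79965720e+02 -4.84540422e-03 -7.97963000e+01] [-1.14772056  0.31006206 -0.86660232]
```

View pics/p3side.png

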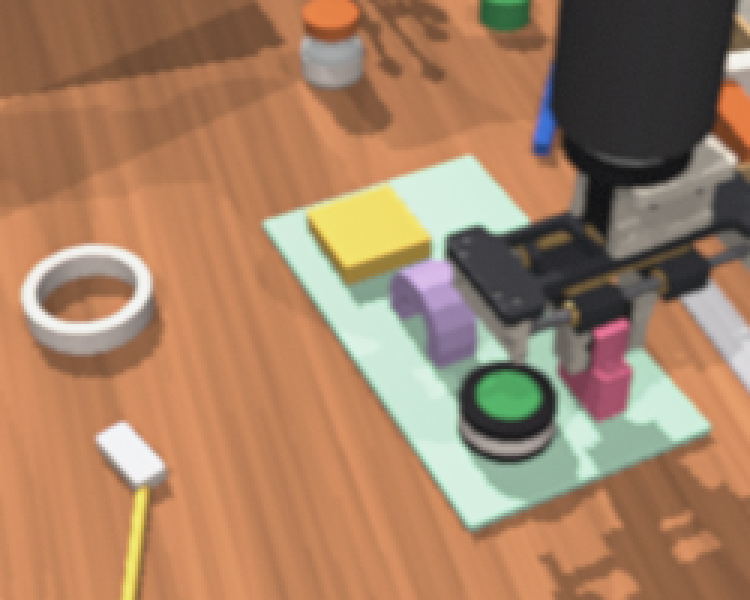

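The screen is upright behind the drum, square to the board. I'll seat it, release and rise, then go to the column.

Request:
{"method": "carry_out", "body": {"moves": "0 0 0 0.001 0 0 0;0 0 0 0.001 0 0 0;0.06 0 0 0.001 0 0 0;0.06 0 0 0.001 0 0 0;0.06 0 0 0.001 0 0 0;0.06 0 0 0.001 0 0 0;0.06 0 0 -0.02 0 0 0;0.07 0 0 -0.06 0 0 0;0.0876 0 0 -0.11 0 0 0;0.0876 0 0 -0.155 0 0 0;0.0876 0 0 -0.155 0 0 0"}}

```text
clock: 14.75
tool_pos: [0.647, -0.0944, 0.3879]
orientation: [-179.3, -0.2, -79.7]
force: [0.6, 0.7, 0.3]
opening: 0.0853
```

```bash
python3 plan.py ".6454 -.0933 .380 -79.8" ".5578 -.3345 .2 -79.8" ".5578 -.3345 .045 -79.8"; python3 - <<'E'
from h import *
s=ctrl.snapshot("side"); cv2.imwrite("pics/s4.png",s["image"][200:480,250:500,::-1].repeat(2,0).repeat(2,1))
E
```

```text
0.2219 0.1289 0.0210 0 0 -0.0000  dist 0.257
0.2219 0.1289 0.1760 0 0 -0.0000  dist 0.311
```

View pics/s4.png

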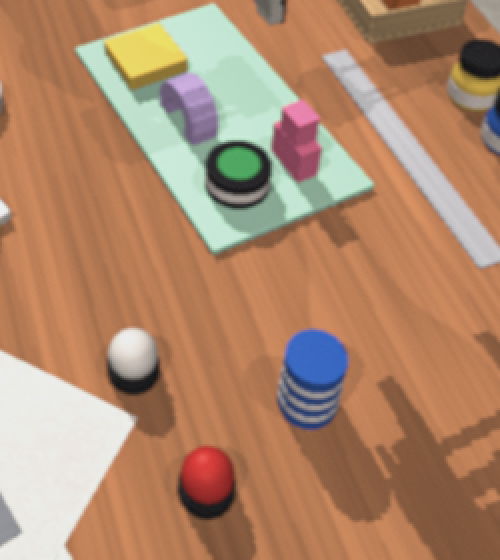

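The screen and arch stand well. Now to the column (top at about (316,355) in the crop).

Request:
{"method": "carry_out", "body": {"moves": "0.0876 0.04 0.025 0 0 0 0;0.0876 0.08 0.05 0 0 0 0;0.0876 0.12 0.07 0 0 0 0;0.0876 0.16 0.095 0 0 0 0;0.0876 0.2 0.12 0 0 0 0;0.0876 0.222 0.129 0.01 0 0 0;0.0876 0.222 0.129 0.03 0 0 0;0.0876 0.222 0.129 0.07 0 0 0;0.0876 0.222 0.129 0.11 0 0 0;0.0876 0.222 0.129 0.14 0 0 0;0.0876 0.222 0.129 0.165 0 0 0;0.0876 0.222 0.129 0.176 0 0 0;0.0876 0.222 0.129 0.176 0 0 0;0.0876 0.222 0.129 0.176 0 0 0;0.0876 0.222 0.129 0.176 0 0 0"}}

```text
clock: 16.3
tool_pos: [0.5585, -0.3357, 0.2052]
orientation: [-179.9, -0.1, -79.8]
force: [0.6, -1.1, 0.3]
opening: 0.0875
```

Request:
{"method": "carry_out", "body": {"moves": "0 0 0 0 0 0 0;0 0 0 0 0 0 0;0 0 0 0 0 0 0;0 0 0 0 0 0 0;0 0 0 0 0 0 0;0 0 0 0 0 0 0;0 0 0 0 0 0 0;0 0 0 0 0 0 0;0 0 0 0 0 0 0"}}

```text
clock: 17.2
tool_pos: [0.5579, -0.3355, 0.2037]
orientation: [-180.0, -0.0, -79.8]
force: [-0.1, 0.4, 1.4]
opening: 0.0477
```

```bash
python3 - <<'E'
from h import *
o=ctrl.get_obs(); print(o["clock"],o["opening"],o["tool_pos"],o["orientation"])
s=ctrl.snapshot("side"); cv2.imwrite("pics/s5.png",s["image"][280:480,280:530,::-1].repeat(3,0).repeat(3,1))
E
python3 plan.py ".5577 -.3346 .204 -79.8" ".5458 .092 .2 -79.8" ".5458 .092 .073 -79.8"
```

```text
17.2 0.04773621574685702 [ 0.55794837 -0.33545736  0.2037133 ] [-1.79992544e+02 -4.50284016e-03 -7.97982178e+01]
-0.4220 -0.0638 -0.1550 0 0 -0.0000  dist 0.454
-0.4220 -0.0638 -0.0280 0 0 -0.0000  dist 0.428
```

View pics/s5.png

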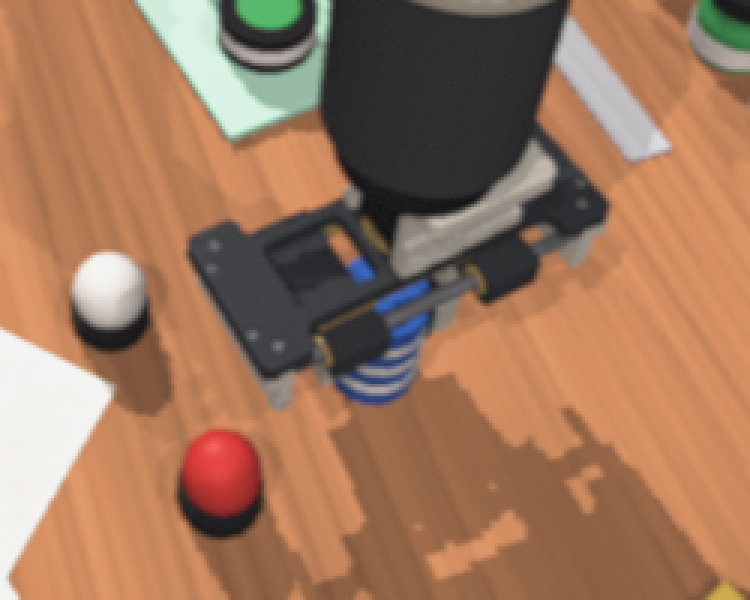

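The column is held (opening 47.7 mm ≈ 48). Carrying it to the plinth.

Request:
{"method": "carry_out", "body": {"moves": "0 0 0 -0.04 0 0 0;0 0 0 -0.09 0 0 0;0 0 0 -0.13 0 0 0;0 -0.04 -0.005 -0.15 0 0 0;0 -0.085 -0.012 -0.155 0 0 0;0 -0.13 -0.02 -0.155 0 0 0;0 -0.175 -0.027 -0.155 0 0 0;0 -0.22 -0.034 -0.155 0 0 0;0 -0.265 -0.041 -0.155 0 0 0;0 -0.31 -0.047 -0.155 0 0 0;0 -0.355 -0.054 -0.155 0 0 0;0 -0.39 -0.06 -0.155 0 0 0;0 -0.415 -0.063 -0.155 0 0 0;0 -0.422 -0.064 -0.14 0 0 0;0 -0.422 -0.064 -0.11 0 0 0;0 -0.422 -0.064 -0.08 0 0 0;0 -0.422 -0.064 -0.06 0 0 0;0 -0.422 -0.064 -0.045 0 0 0;0 -0.422 -0.064 -0.04 0 0 0;0 -0.422 -0.064 -0.04 0 0 0"}}

```text
clock: 19.25
tool_pos: [0.5459, 0.0911, 0.243]
orientation: [179.9, -0.0, -79.8]
force: [-0.7, -0.5, -0.9]
opening: 0.0477
```

Request:
{"method": "carry_out", "body": {"moves": "0 0 0 0.006 0 0 0;0 0 0 0.01 0 0 0;0 0 0 0.01 0 0 0;0 0 0 0.01 0 0 0;0 0 0 0.01 0 0 0"}}

```text
clock: 19.75
tool_pos: [0.5463, 0.0912, 0.234]
orientation: [-180.0, 0.0, -79.8]
force: [-0.4, -0.0, -0.2]
opening: 0.0477
```

```bash
python3 - <<'E'
from h import *
o=ctrl.get_obs(); print(o["clock"],o["opening"],o["tool_pos"],o["orientation"],o["force"])
for n in("side","top"):
    s=ctrl.snapshot(n); cv2.imwrite(f"pics/p5{n}.png",s["image"][150:350,200:450,::-1].repeat(3,0).repeat(3,1))
E
```

```text
19.75 0.04768122717895953 [0.54625023 0.09121972 0.23404306] [-1.79964921e+02  8.12261189e-03 -7.98003129e+01] [-0.43286123 -0.02713552 -0.22546248]
```

View pics/p5side.png

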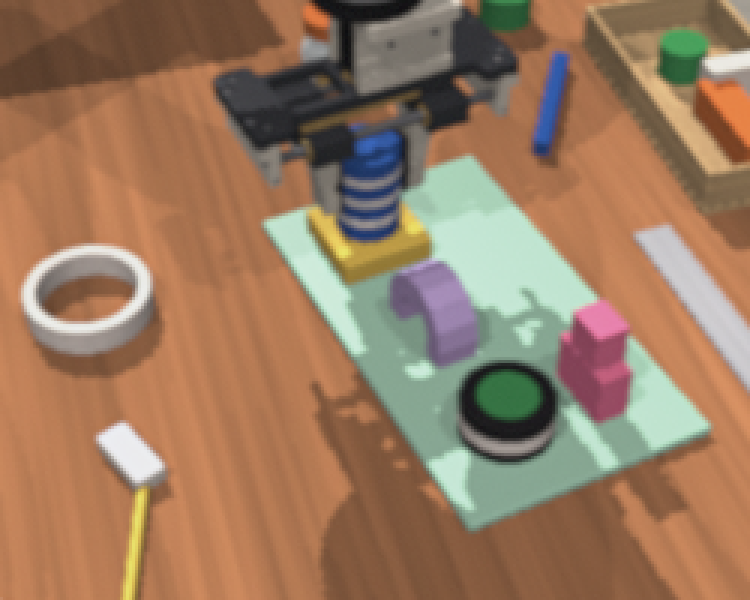

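The column is centred just above the plinth. I'll seat it and release.

Request:
{"method": "carry_out", "body": {"moves": "0 0 0 0.0015 0 0 0;0 0 0 0.002 0 0 0;0 0 0 0.002 0 0 0;0.07 0 0 0.002 0 0 0;0.0876 0 0 0.002 0 0 0;0.0876 0 0 0.002 0 0 0;0.0876 0 0 0.002 0 0 0;0.0876 0 0 -0.02 0 0 0;0.0876 0 0 -0.06 0 0 0;0.0876 0 0 -0.1 0 0 0;0.0876 0 0 -0.146 0 0 0;0.0876 0 0 -0.146 0 0 0"}}

```text
clock: 21.05
tool_pos: [0.5477, 0.0916, 0.3866]
orientation: [-179.4, 0.1, -79.7]
force: [0.5, -0.3, -0.9]
opening: 0.0875
```

```bash
python3 plan.py ".5458 .0921 .380 -79.8" ".4561 -.3804 .221 -79.8" ".4561 -.3804 .024 -79.8"; cat > run2.py <<'E'
from fit import *
import sys
np.set_printoptions(precision=4,suppress=True)
S=[ctrl.snapshot(n) for n in("side","top")]
x0=dict(column_mid=(.546,.092,.028),arch_mid=(.5634,-.0064,.008),screen_mid=(.645,-.0932,.008),red_finial_mid=(.456,-.38,0),white_finial_mid=(.4326,-.266,0),paint_pot_mid=(.579,.32,0))
if len(sys.argv)>1: x0["red_finial_mid"]=(.546,.092,.098)
for l,x in x0.items():
    ms=[(ctrl.trace(s,l) or [None])[0] for s in S]
    ms=[m["region"] if m and m["confidence"]>.3 else None for m in ms]
    if all(m is None for m in ms): print(l,"none");continue
    print(l,[m is not None for m in ms],*fit(S,ms,l,x[:2],x[2],(.178,),all(m is not None for m in ms)))
for s,n in zip(S,"st"):cv2.imwrite(f"pics/chk{len(sys.argv)}_{n}.png",s["image"][120:320,150:420,::-1].repeat(2,0).repeat(2,1))
E
python3 run2.py
```

```text
0.4491 0.1720 -0.0000 0 0 -0.0000  dist 0.481
0.4491 0.1720 0.1970 0 0 -0.0000  dist 0.520
column_mid [True, False] [ 0.5461  0.094  16.2991] 44.57624704303275
arch_mid [True, True] [ 0.5626 -0.0063 11.8566 -0.0003] 5.06604423619497
screen_mid [True, True] [ 0.6454 -0.0935  6.7618 -0.0021] 26.644654478980478
red_finial_mid [True, True] [ 0.4563 -0.3808 14.2108  0.0015] 20.48143486856159
white_finial_mid [True, True] [ 0.4309 -0.2668 14.1058 -0.    ] 39.33421850231591
paint_pot_mid [True, False] [0.5794 0.3183 8.5817] 65.73683853603731
```

View pics/chk1_s.png

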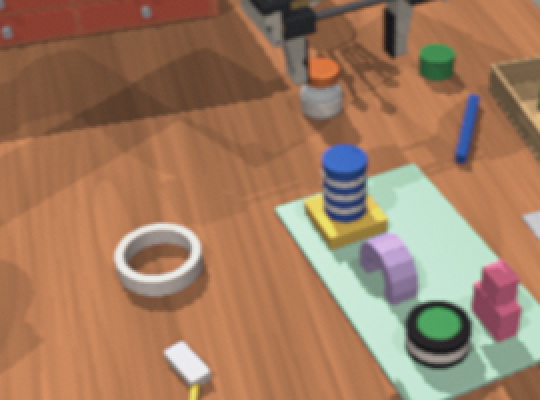

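The column stands centred on the plinth, and the fits agree with the targets. Next the red finial.

Request:
{"method": "carry_out", "body": {"moves": "0.0876 0.04 0.015 0 0 0 0;0.0876 0.085 0.033 0 0 0 0;0.0876 0.13 0.05 0 0 0 0;0.0876 0.175 0.067 0 0 0 0;0.0876 0.22 0.084 0 0 0 0;0.0876 0.265 0.101 0 0 0 0;0.0876 0.31 0.119 0 0 0 0;0.0876 0.355 0.136 0 0 0 0;0.0876 0.4 0.153 0 0 0 0;0.0876 0.435 0.167 0 0 0 0;0.0876 0.449 0.172 0.02 0 0 0;0.0876 0.449 0.172 0.06 0 0 0;0.0876 0.449 0.172 0.1 0 0 0;0.0876 0.449 0.172 0.12 0 0 0;0.0876 0.449 0.172 0.12 0 0 0;0.0876 0.449 0.172 0.12 0 0 0"}}

```text
clock: 23.35
tool_pos: [0.4567, -0.3814, 0.2601]
orientation: [180.0, -0.0, -79.8]
force: [0.6, 0.5, 0.3]
opening: 0.0879
```

Request:
{"method": "carry_out", "body": {"moves": "0.0876 0 0 0.03 0 0 0;0.0876 0 0 0.055 0 0 0;0.0876 0 0 0.07 0 0 0;0.0876 0 0 0.076 0 0 0;0.0876 0 0 0.076 0 0 0;0.0876 0 0 0.076 0 0 0;0 0 0 0.076 0 0 0;0 0 0 0.076 0 0 0;0 0 0 0.076 0 0 0;0 0 0 0.076 0 0 0;0 0 0 0.076 0 0 0;0 0 0 0.076 0 0 0;0 0 0 0.076 0 0 0;0 0 0 0.076 0 0 0;0 0 0 0.076 0 0 0"}}

```text
clock: 24.85
tool_pos: [0.4564, -0.3812, 0.1837]
orientation: [180.0, -0.0, -79.8]
force: [0.3, -0.2, 0.3]
opening: 0.0429
```

```bash
python3 - <<'E'
from h import *
o=ctrl.get_obs(); print(o["clock"],o["opening"],o["tool_pos"],o["orientation"])
s=ctrl.snapshot("side"); cv2.imwrite("pics/s6.png",s["image"][280:480,230:480,::-1].repeat(3,0).repeat(3,1))
E
python3 plan.py ".4561 -.3804 .184 -79.8" ".5458 .0921 .221 -79.8" ".5458 .0921 .123 -79.8"
```

```text
24.85 0.04287302649736795 [ 0.45638643 -0.38116321  0.18365451] [ 1.79999496e+02 -5.24404258e-04 -7.98004800e+01]
-0.4491 -0.1720 -0.1960 0 0 -0.0000  dist 0.519
-0.4491 -0.1720 -0.0980 0 0 -0.0000  dist 0.491
```

View pics/s6.png

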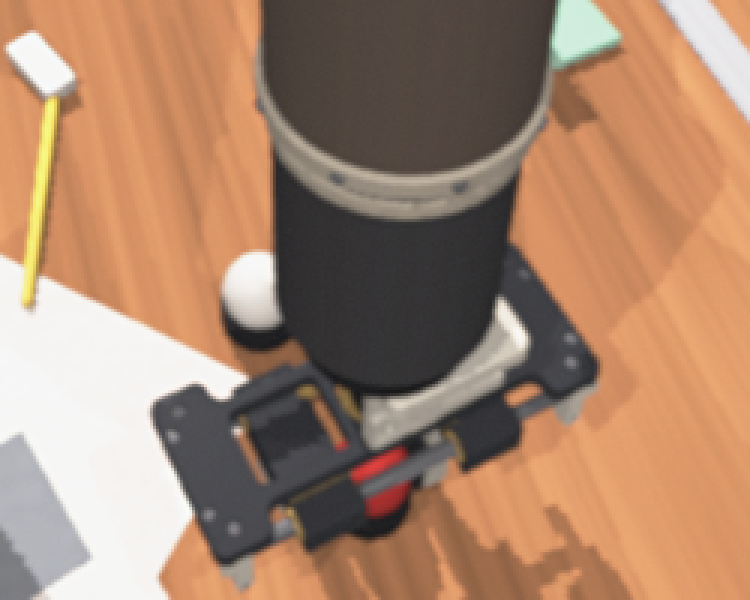

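The red finial is held (opening 43 mm ≈ 44). Carrying it high and stopping above the column.

Request:
{"method": "carry_out", "body": {"moves": "0 0 0 -0.04 0 0 0;0 0 0 -0.09 0 0 0;0 0 0 -0.14 0 0 0;0 -0.03 -0.011 -0.18 0 0 0;0 -0.07 -0.027 -0.18 0 0 0;0 -0.115 -0.044 -0.18 0 0 0;0 -0.16 -0.061 -0.18 0 0 0;0 -0.205 -0.078 -0.18 0 0 0;0 -0.25 -0.096 -0.18 0 0 0;0 -0.295 -0.113 -0.18 0 0 0;0 -0.34 -0.13 -0.18 0 0 0;0 -0.38 -0.146 -0.18 0 0 0;0 -0.415 -0.159 -0.18 0 0 0;0 -0.44 -0.168 -0.18 0 0 0;0 -0.449 -0.172 -0.18 0 0 0;0 -0.449 -0.172 -0.16 0 0 0;0 -0.449 -0.172 -0.13 0 0 0;0 -0.449 -0.172 -0.12 0 0 0;0 -0.449 -0.172 -0.12 0 0 0;0 -0.449 -0.172 -0.12 0 0 0"}}

```text
clock: 26.9
tool_pos: [0.5466, 0.0909, 0.3045]
orientation: [-180.0, -0.0, -79.8]
force: [-0.4, 0.4, 0.3]
opening: 0.0426
```

```bash
python3 - <<'E'
from h import *
o=ctrl.get_obs(); print(o["clock"],o["opening"],o["tool_pos"],o["orientation"],o["force"])
for n in("side","top"):
    s=ctrl.snapshot(n); cv2.imwrite(f"pics/p6{n}.png",s["image"][130:280,240:400,::-1].repeat(4,0).repeat(4,1))
E
```

```text
26.9 0.042636916857406504 [0.54655959 0.09090648 0.30449509] [-1.79966835e+02 -1.87160033e-02 -7.98119266e+01] [-0.36764295  0.42404785  0.33215769]
```

View pics/p6side.png

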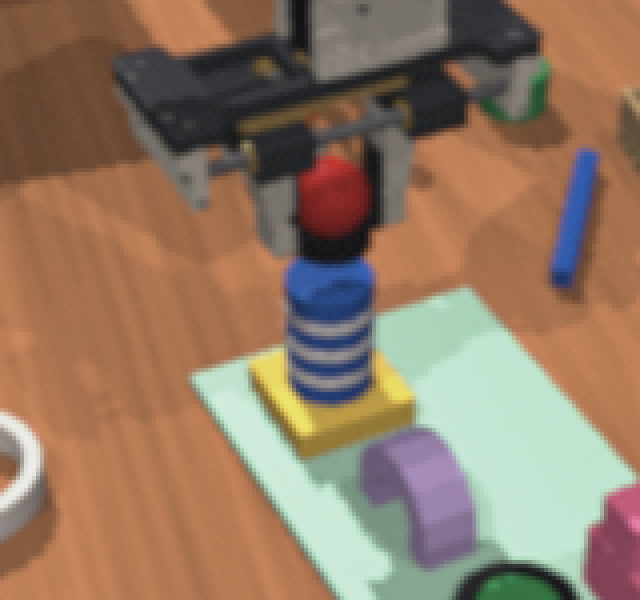

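The finial (column 334) sits directly above the column (331) in the side view. Lowering it slowly.

Request:
{"method": "carry_out", "body": {"moves": "0 0 0 0.008 0 0 0;0 0 0 0.014 0 0 0;0 0 0 0.018 0 0 0;0 0 0 0.02 0 0 0;0 0 0 0.021 0 0 0;0 0 0 0.021 0 0 0;0 0 0 0.021 0 0 0"}}

```text
clock: 27.7
tool_pos: [0.5462, 0.0913, 0.2828]
orientation: [-180.0, 0.0, -79.8]
force: [0.3, 0.1, -0.4]
opening: 0.0427
```

Request:
{"method": "carry_out", "body": {"moves": "0 0 0 0.001 0 0 0;0 0 0 0.001 0 0 0;0 0 0 0.001 0 0 0"}}

```text
clock: 28.0
tool_pos: [0.5462, 0.0912, 0.2817]
orientation: [-180.0, 0.0, -79.8]
force: [0.1, -0.2, -0.3]
opening: 0.0426
```

Request:
{"method": "carry_out", "body": {"moves": "0.05 0 0 0 0 0 0;0.07 0 0 0 0 0 0;0.0876 0 0 0 0 0 0;0.0876 0 0 0 0 0 0;0.0876 0 0 0 0 0 0;0.0876 0 0 0 0 0 0;0.0876 0 0 -0.02 0 0 0;0.0876 0 0 -0.06 0 0 0;0.0876 0 0 -0.1 0 0 0;0.0876 -0.03 0.02 -0.12 0 0 0;0.0876 -0.07 0.05 -0.12 0 0 0;0.0876 -0.11 0.08 -0.12 0 0 0;0.0876 -0.15 0.1 -0.12 0 0 0;0.0876 -0.15 0.1 -0.12 0 0 0;0.0876 -0.15 0.1 -0.12 0 0 0"}}

```text
clock: 29.5
tool_pos: [0.4205, 0.222, 0.402]
orientation: [-180.0, 0.0, -79.6]
force: [0.4, 0.6, -0.1]
opening: 0.0877
```

```bash
python3 run2.py final
```

```text
column_mid [True, True] [ 0.5449  0.0941 56.1406 -0.0184] 437.55192682054644
arch_mid [True, True] [ 0.5629 -0.0062 11.9709 -0.0008] 10.835988578745237
screen_mid [False, True] [ 0.6446 -0.0938  6.6043] 22.234800820116245
red_finial_mid [True, True] [ 0.5456  0.0939 18.6227 -0.0019] 9.329399520381223
white_finial_mid [True, True] [ 0.4313 -0.2679 16.8073  0.0008] 15.26770065654513
paint_pot_mid [True, False] [0.5783 0.3209 9.8553] 35.46146154769156
```

View pics/chk2_s.png

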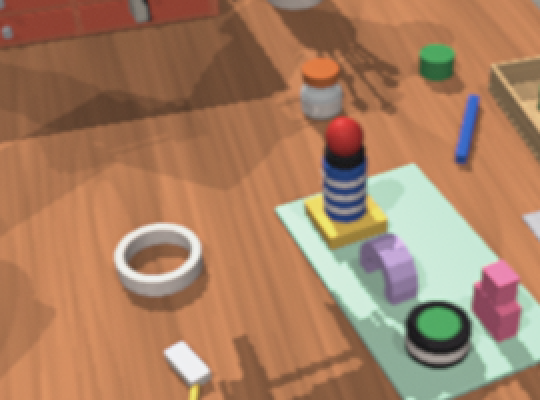

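View pics/chk2_t.png

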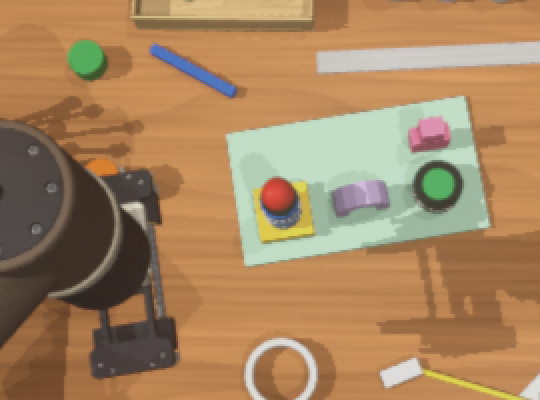

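Everything is standing and released. The pictures and fits agree, so I'm handing in.

```bash
python3 -c "
from plant import ctrl
print(ctrl.get_obs()['clock']); print(ctrl.close_job())"
```

```text
30.2
the job is handed in; nothing more can be done
None
```

The maquette is set out and handed in at about 30 s. The column is on the plinth with the red finial on top. The arch stands midway between plinth and drum, and the screen behind the drum. Everything looked upright and released in the last pictures, with the arm clear.

What my last checks showed:
- **Column and red finial:** the column measured about 2 mm from the plinth centre just after I released it. The finial measured about 2 mm from the plinth centre, so it sits over the column.
- **Arch:** under 1 mm from the midpoint, and about 2° off square.
- **Screen:** centre about 64 mm behind the drum's, so about 20 mm clear. It is under 1 mm off sideways and about 3.5° off square.
- **White finial and paint pot:** both within about 2 mm of where they started, which is about the measuring error.

Three of these checks were weaker than the rest:
- **Column, final fit:** unreliable (18 mm height error) because the finial hides its top. I relied on the earlier fit from the side view only, and on the pictures.
- **Screen:** the network missed it in the last side view, so its final figures come from the top view only. They agree with the earlier two-view fit.
- **Paint pot:** seen only in the side view at the end, and its fit was loose.

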